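# Repair table: make up two part kits and swap the mixed-up pair

### The job

Make up the two repair kits: the rectangular tray gets the transformer in its large compartment and the relay in its small one, and the twin round dish gets the motor in its large well and the capacitor in its small one. The relay and the capacitor now stand in each other's places, so swap them, setting one of the two down upright on the flat square-cornered lid and letting go of it there until its place is free. Every part ends upright, flat on the floor of its own place, and the knob, the multimeter and the bit case stay where they are.

Things in the scene. Friction and masses are not known exactly. Their poses are not given: they have to be found in the camera images.
- transformer: Small mains transformer, 42 (x) x 56 (y) x 46 (z) mm, about 0.35 kg, loose on the table. Dark striped steel core 24 x 56 x 46 mm, with a copper-coloured winding block 42 x 36 mm through its middle, from 7 to 39 mm above its foot. Grip it by the winding's faces (42 mm, fingers closing along its x) or by the core's ends (56 mm, along its y). Origin: centre of the underside, z up.
- motor: Small electric motor standing on end: plain steel cylinder 46 mm in diameter and 48 mm tall with a black band near its foot, and on top a brass boss 16 mm wide, 4 mm high, and a thin upright shaft whose tip is 61 mm above the underside. About 0.18 kg, loose on the table. Origin: centre of the underside, z up.
- capacitor: Can capacitor standing upright: black cylinder 35 mm in diameter, 50 mm tall, with a bare metal top scored with a cross. About 0.06 kg. At the start it stands loose in the small compartment of the rectangular tray. Origin: centre of the underside, z up.
- relay: Plug-in relay: upright white square block 30 x 30 mm, 42 mm tall, with a small grey label on top, a copper-coloured window in one side and a black band near its foot. About 0.05 kg. At the start it stands loose in the small well of the twin dish. Origin: centre of the underside, z up, x and y square to its sides.
- kit_tray: Rectangular metal tray, fixed, 74 (x) x 148 (y) mm outside. Floor 4 mm thick (its top is 4 mm above the origin), walls and divider 4 mm thick and 12 mm high in all, so 8 mm above the floor. Large compartment: inside 66 (x) x 80 (y) mm, centre at x 0, y +30 mm. Small compartment: inside 66 x 56 mm, centre at x 0, y -42 mm. Origin: centre of the underside, on the table top; z up.
- twin_dish: Two joined round grey plastic wells, fixed. Floors 4 mm thick (top 4 mm above the origin), walls 4 mm thick and 12 mm high in all, so 8 mm above the floor. Large well: inside diameter 72 mm, centre at x 0, y +33 mm. Small well: inside diameter 58 mm, centre at x 0, y -39 mm. Origin: on the underside, on the table top, on the line through both centres; z up.
- lid: Flat square-cornered plastic box lid lying upturned, empty and fixed: the spare place. 90 (x) x 100 (y) mm outside, floor 3 mm thick (top 3 mm above the origin), rim 3 mm thick and 10 mm high in all. Origin: centre of the underside, on the table top; z up.
- knob: Bystander: round black control knob 46 mm across its skirt, 34 mm above it, 26 mm tall, with a white pointer line, loose on the table among the stock; belongs to neither kit. Origin: centre of the underside, z up.
- multimeter: Bystander: blue hand-held meter lying on its back, 150 (x) x 78 (y) x 36 mm (44 mm at its dial), loose. Origin: centre of the underside, z up.
- bit_case: Bystander: flat black case of screwdriver bits with a clear lid, 130 (x) x 100 (y) x 32 mm, loose. Origin: centre of the underside, z up.

How it is judged:
By the outcome, as a careful person would: the job done as asked, in the order asked, and still so for the second after the job is handed in, with the robot touching nothing.
It also fails if it takes over 131 s, if anything falls off the work surface, if the arm or the gripper's body presses on something with over 40 N, if the wrist force passes 120 N, or if a joint passes its speed limit or range.

### The arm

A 7-joint arm with a two-finger parallel gripper is mounted at the origin on the work surface. World frame = base frame: x ahead of the robot, y to its left, z up, the work surface at z = 0. Lengths are in m, angles in rad, forces in N, time in s.
With the tool pointing down it reaches from about 0.4 to 0.85 m from the base axis. Payload 6.9 kg.
Tool frame: the origin (TCP) lies at the very end of the fingers, on their centre line; the grasp point (between the pads) lies 19 mm behind it; z points along the fingers, y is the line along which they close (so a half turn about z gives the same grasp; the last joint's range is limited). The gripper opens to 85 mm and grips with 20 to 120 N. Pads are 22 mm wide; open, the fingers measure 114 mm over their backs; the gripper's body (76 mm by 85 mm) begins 54 mm behind the grasp point. The pads swing forward as they close: fully open they stand 13 mm farther back than shut.
Start: joints at [1.429, 0.507, -0.238, 1.5, 0.126, 1.149, -0.155], TCP at [0.153, -0.606, 0.231] pointing down, gripper open.
Joint ranges: [-3.08, 3.08], [-0.24, 2.05], [-1.43, 1.35], [0, 2.5], [-1.52, 4.66], [0.17, 1.96], [-2.89, 2.89]. Speed limits (rad/s): [2.39, 2.39, 3.14, 3.14, 3.14, 3.14, 3.14].

### API

Orientations are given as a unit quaternion [w, x, y, z].
In Python, from cell import manip gives the robot as it stands. Calls block until the motion is done:
- manip.reach(position, orientation): joint-space move of the TCP to a pose.
- manip.line_to(position, rotation=None, rate=0.15, contact_N=None): straight line of the TCP; rotation=None keeps the orientation; rate is the mean speed in m/s. With contact_N (N) it stops when the force on the tool has changed by that much, and returns True; else False.
- manip.goto_joints(angles): joint-space move.
- manip.release() and manip.close_gripper(): open the fingers fully, or close them until they stop; the grip force is fixed at half the most.
- manip.wait(seconds).
- manip.inverse_kinematics(position, orientation): joint angles nearest the present ones, or None.
- manip.capture(name): name is "scene" or "top" or "wrist"; returns the picture (420x560x3 uint8, red, green, blue); there is no depth.
- manip.get_calibration(name): a dict with "fx", "fy", "cx", "cy" (pixels), "extrinsics" (4x4, takes a point from world to camera coordinates). Camera axes: x right, y up, looking along -z (the intrinsics and any distortion apply to the point x, -y, -z); pixel columns grow to the right and rows downward; lengths in m; the calibration is good to about 2 mm. A picture is of the moment at which its call begins: read the wrist's pose just before it. get_calibration takes no time and is no camera call; for the wrist camera it gives the pose at the moment of the call.
A pose or a line that the arm cannot do raises manip.Unreachable and nothing moves.
- manip.finish_job(): hands the job in; it is judged then, once.
Readings, each from a call of its own:
- manip.current_t(): time.
- manip.current_joints(): joint angles.
- manip.current_joint_velocities(): joint speeds.
- manip.current_joint_efforts(): joint torques, N m.
- manip.current_tcp_pos(): TCP position.
- manip.current_tool_rot(): TCP orientation.
- manip.current_wrist_force(): force on the tool from outside, world axes, zero at the start.
- manip.current_moment(): the same for the moment, N m.
- manip.current_width(): finger opening in m.
- manip.current_gripper_force(): force on a finger pad.
Only numpy, scipy, OpenCV 4.12 (cv2) and the standard library are available. Lean on these libraries where they do the work, as an engineer would, in place of code of your own. Each camera call takes 0.05 s, during which the arm holds its last target. There are 200 camera calls.

## Working session

There is one attempt and no reset: what is moved stays moved. The work goes in short steps, each a Python script; the robot and the scene stay as the last script left them, time stands still between calls to the robot, and variables do not carry over. Pictures are saved under pics/ and viewed, at most 14 in all, crops included, and the job is handed in when it is done.

```bash
ls; mkdir -p pics; python3 - <<'E'
from cell import manip
import cv2
for n in("top","scene"):
    im=manip.capture(n); cv2.imwrite(f"pics/{n}0.png",im[:,:,::-1]); c=manip.get_calibration(n); print(n,c)
print(manip.current_tcp_pos(),manip.current_tool_rot(),manip.current_t())
E
```

```text
pics
top {'fx': 427.2760645478632, 'fy': 427.2760645478632, 'cx': 278.16500988043623, 'cy': 211.55515050331186, 'extrinsics': array([[ 0.02299145, -0.99917915,  0.03335288, -0.03205775],
       [ 0.98336795,  0.02861459,  0.1793563 , -0.52346676],
       [-0.18016345,  0.02867449,  0.98321865, -0.95632644],
       [ 0.        ,  0.        ,  0.        ,  1.        ]])}
scene {'fx': 396.72500007119726, 'fy': 396.72500007119726, 'cx': 276.20275819015393, 'cy': 212.51922290587225, 'extrinsics': array([[ 0.43878146,  0.89840029,  0.01864829, -0.25521148],
       [-0.59125085,  0.27301669,  0.75887043,  0.2836632 ],
       [ 0.67667811, -0.34400409,  0.65097459, -1.35172281],
       [ 0.        ,  0.        ,  0.        ,  1.        ]])}
[ 0.15254044 -0.60562564  0.2305106 ] [-8.03137280e-04  9.92395425e-01  1.23088040e-01 -9.66992097e-05] 0.1
```

View pics/top0.png

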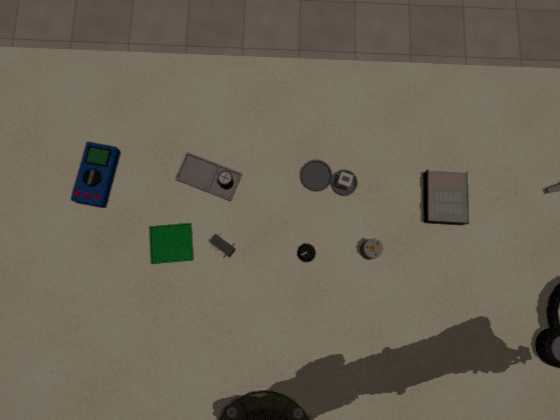

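View pics/scene0.png

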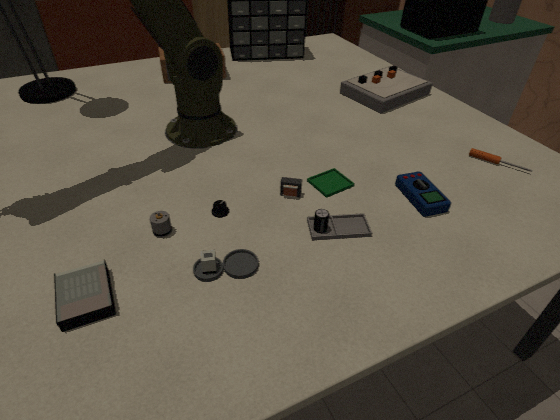

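The top view shows these pixel positions: multimeter (95,175), tray (209,177) with the capacitor at (225,180), dish (316,175) and (344,182) with the relay at (345,180), green lid (172,243), transformer (222,245), knob (306,253), motor (372,248), bit case (445,197). Next I'll take wrist views from close by.

```bash
cat > h.py <<'E'
from cell import manip
import numpy as np, cv2
def ray(cal,u,v):
    E=cal["extrinsics"]; R=E[:3,:3]; C=-R.T@E[:3,3]
    return C, R.T@np.array([(u-cal["cx"])/cal["fx"],-(v-cal["cy"])/cal["fy"],-1])
def p2w(cal,u,v,z):
    C,d=ray(cal,u,v); return C+d*(z-C[2])/d[2]
def w2p(cal,P):
    E=cal["extrinsics"]; c=E[:3,:3]@np.asarray(P,float)+E[:3,3]
    return np.array([cal["cx"]+cal["fx"]*c[0]/-c[2], cal["cy"]-cal["fy"]*c[1]/-c[2]])
def q(psi): return [0,np.cos(psi/2),np.sin(psi/2),0]   # closing axis at psi+90deg
def shot(name):
    cal=manip.get_calibration("wrist"); im=manip.capture("wrist")
    cv2.imwrite(f"pics/{name}.png",im[:,:,::-1]); np.save(f"pics/{name}.npy",cal,allow_pickle=True); return cal
def load(name): return np.load(f"pics/{name}.npy",allow_pickle=True).item()
E
python3 - <<'E'
from h import *
np.set_printoptions(precision=4,suppress=True)
c=manip.get_calibration("top")
for n,u,v,z in [("meter",95,175,.036),("tray",209,177,.01),("cap",225,177,.054),("big",316,175,.01),("small",344,182,.01),("relay",345,180,.046),("lid",172,243,.005),("trafo",222,245,.046),("knob",306,253,.026),("motor",372,248,.05),("case",445,197,.032)]:
    print(n,p2w(c,u,v,z))
w=manip.get_calibration("wrist");E=w["extrinsics"];print(w["fx"],-E[:3,:3].T@E[:3,3],E[:3,:3])
for n,x,y in [("R",.50,-.12),("L",.48,.17)]:
    manip.reach([x,y,.36],q(0)); shot("w"+n); print(n,manip.current_tcp_pos(),manip.current_t())
E
```

```text
meter [0.6021 0.4195 0.036 ]
tray [0.6126 0.1529 0.01  ]
cap [0.6022 0.1092 0.054 ]
big [ 0.6262 -0.1115  0.01  ]
small [ 0.6105 -0.1814  0.01  ]
relay [ 0.6061 -0.1771  0.046 ]
lid [0.4479 0.2334 0.005 ]
trafo [0.4421 0.1096 0.046 ]
knob [ 0.4304 -0.0872  0.026 ]
motor [ 0.4439 -0.2387  0.05  ]
case [ 0.5749 -0.4244  0.032 ]
319.3424130757615 [ 0.2328 -0.5861  0.3728] [[ 0.2441 -0.9698 -0.001 ]
 [ 0.9181  0.2314 -0.3219]
 [ 0.3124  0.0777  0.9468]]
R [ 0.4999 -0.1211  0.3597] 2.3333
L [0.4808 0.168  0.3597] 3.5
```

View pics/wR.png

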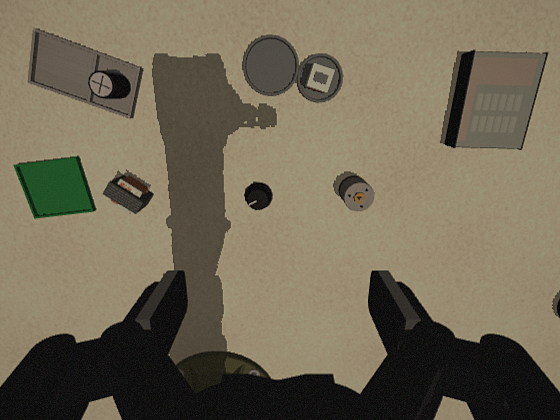

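View pics/wL.png

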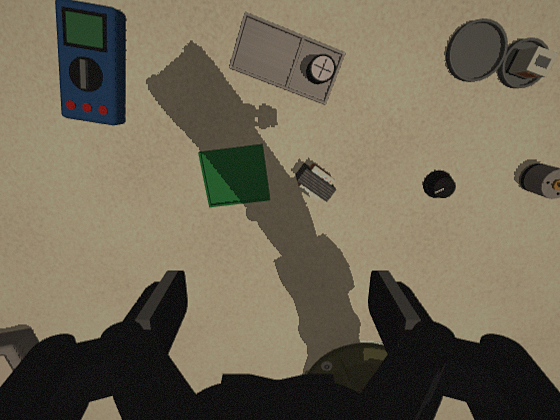

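wR shows the tray, lid, transformer, knob (258,195), motor, dish and bit case. wL shows the tray corners at about (247,12), (345,52), (327,104) and (230,68), the capacitor top at (321,68) and the transformer at (315,181). I'll magnify the details in one mosaic.

```bash
python3 - <<'E'
from h import *
R=cv2.imread("pics/wR.png");L=cv2.imread("pics/wL.png")
def t(im,x,y,w,h,s): 
    o=cv2.resize(im[y:y+h,x:x+w],(w*s,h*s),interpolation=cv2.INTER_CUBIC); return np.clip(o*1.5,0,255).astype('u1')
a=np.hstack([t(L,285,150,65,60,5),t(R,100,160,65,60,5)])
b=np.hstack([t(R,295,48,50,60,5),t(R,325,165,55,60,5),])
b=cv2.copyMakeBorder(b,0,0,0,650-b.shape[1],cv2.BORDER_CONSTANT)
cv2.imwrite("pics/m1.png",np.vstack([a,b]))
E
```

```text
(no output)
```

View pics/m1.png

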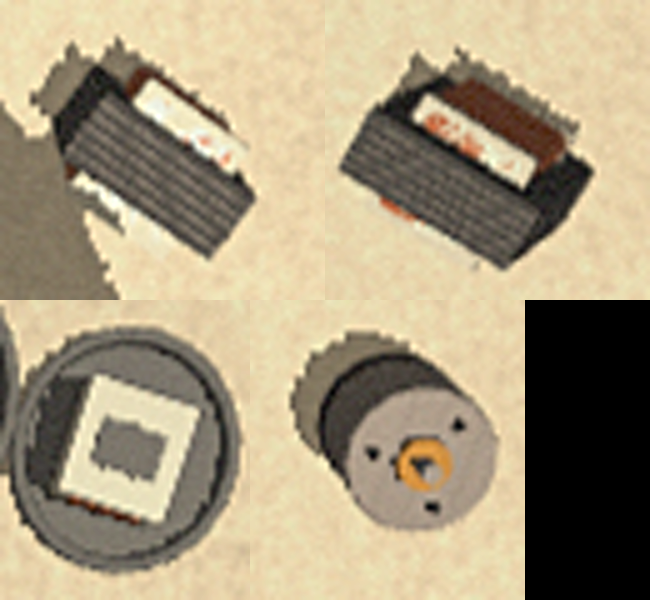

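The mosaic shows the transformer core top, the relay top (with its copper window on the lower side) and the motor disc clearly, so I'll fit poses.

```bash
cat > fit.py <<'E'
from h import *
from scipy.optimize import least_squares
def fit(obs,loc,z,x0):
    """obs: list of (cal, pixels) for all local pts; returns x,y,yaw,rms px"""
    loc=np.array(loc,float)
    def res(p):
        c,s=np.cos(p[2]),np.sin(p[2]); P=loc@np.array([[c,s],[-s,c]])+p[:2]
        return np.concatenate([(w2p(cal,[*a,z])-b) for cal,px in obs for a,b in zip(P,px)])
    r=least_squares(res,x0); return r.x, np.sqrt(np.mean(r.fun**2))
def rect(w,h): return [(w/2,h/2),(w/2,-h/2),(-w/2,-h/2),(-w/2,h/2)] # image order TL,TR,BR,BL when yaw~0
E
python3 - <<'E'
from fit import *
np.set_printoptions(precision=4,suppress=True)
R,L=load("wR"),load("wL")
for n,l,z,oR,oL in [
 ("tray",rect(.074,.148),.012,[(34,28),(142,68),(133,118),(28,84)],[(247,12),(345,52),(327,104),(230,68)]),
 ("lid",rect(.09,.1),.01,[(15,164),(80,156),(96,211),(34,218)],[(199,151),(264,144),(270,200),(207,207)]),
 ("trafo",rect(.024,.056),.046,[(110.6,181.6),(143,201.6),(136,213.6),(103,193.6)],[(307,169),(336,189),(327.4,201.6),(298.4,183)]),
 ("relay",rect(.03,.03),.046,[(313.4,63),(335.6,69),(328,92),(307.4,86.4)],None)]:
    for o in ([(R,oR)],[(L,oL)] if oL else None,[(R,oR),(L,oL)] if oL else None):
        if o: p,e=fit(o,l,z,[.5,0,0]); print(n,p,np.degrees(p[2]).round(1),e.round(2))
b=p2w(R,270,66,.012);s=p2w(R,320,77.8,.012);print("wells",b,s,np.linalg.norm(b-s), "width",[np.linalg.norm(p2w(R,u,66,.012)-p2w(R,v,66,.012)) for u,v in((242,299),)])
print("cap",p2w(R,102,84,.054),p2w(L,321,68,.054)); print("motor",p2w(R,359.4,196.8,.048)); print("knob",p2w(R,259,193,.026),p2w(L,439,182,.026))
E
```

```text
tray [ 0.615   0.1509 -0.3356] -19.2 0.7
tray [ 0.6155  0.1521 -0.3412] -19.5 0.96
tray [ 0.6152  0.1515 -0.3385] -19.4 0.92
lid [0.4494 0.23   0.0982] 5.6 1.0
lid [0.4489 0.2339 0.0936] 5.4 0.67
lid [0.449  0.2321 0.0959] 5.5 1.21
trafo [ 0.4438  0.108  -0.6225] -35.7 0.6
trafo [ 0.4426  0.1085 -0.585 ] -33.5 0.82
trafo [ 0.4432  0.1083 -0.6023] -34.5 0.82
relay [ 0.6094 -0.18   -0.2553] -14.6 0.3
wells [ 0.6268 -0.1118  0.012 ] [ 0.6113 -0.1828  0.012 ] 0.07271456420822749 width [np.float64(0.08024651335157156)]
cap [0.6018 0.1074 0.054 ] [0.6016 0.1107 0.054 ]
motor [ 0.4452 -0.2436  0.048 ]
knob [ 0.445  -0.0934  0.026 ] [ 0.4428 -0.0805  0.026 ]
```

The fits agree with the known sizes: the wells are 72.7 mm apart, against 72 mm given, and residuals are about 1 px. I'll swap first, starting with the capacitor onto the lid. Before moving, I'll check that every pose is reachable.

```bash
cat >> h.py <<'E'
ty,dy=-.3385,-.215           # tray yaw, dish yaw
def loc(o,yaw,y): return np.array([o[0]-np.sin(yaw)*y,o[1]+np.cos(yaw)*y])
TRAY=np.array([.6152,.1515]); TL,TS=loc(TRAY,ty,.030),loc(TRAY,ty,-.042)
DL,DS=np.array([.6268,-.1118]),np.array([.6113,-.1828]); LID=np.array([.449,.232])
UP=.17
def pick(xy,psi,z):
    manip.reach([*xy,UP],q(psi)); hit=manip.line_to([*xy,z],rate=.12,contact_N=8)
    if hit: print("CONTACT going down",manip.current_tcp_pos()); return False
    manip.close_gripper(); manip.wait(.2); print("grip w",manip.current_width(),manip.current_tcp_pos())
    manip.line_to([*xy,UP],rate=.15); print("lifted w",manip.current_width(),"t",manip.current_t()); return True
def place(xy,psi,z):
    manip.reach([*xy,UP],q(psi)); manip.line_to([*xy,z+.02],rate=.15)
    hit=manip.line_to([*xy,z-.002],rate=.02,contact_N=3); print("placed hit",hit,manip.current_tcp_pos(),"want z",z)
    manip.release(); manip.wait(.3); manip.line_to([*xy,UP],rate=.15); print("t",manip.current_t(),manip.current_width())
E
python3 - <<'E'
from h import *
for n,xy,ps in [("cap",[.6017,.109],ty),("lid",LID,0),("relay",[.6094,-.18],-.255),("TS",TS,ty),("TS2",TS,ty),("traf",[.4432,.1083],-.602+np.pi/2),("TL",TL,ty+np.pi/2),("mot",[.4452,-.2436],dy+np.pi/2),("DL",DL,dy+np.pi/2),("DS",DS,dy+np.pi/2)]:
    for z in(.015,UP): 
        j=manip.inverse_kinematics([*xy,z],q(ps)); print(n,z,None if j is None else np.round(j,2)[[4,6]])
E
python3 - <<'E'
from h import *
if pick([.6017,.109],ty,.004+.015): place(LID,0,.003+.015); 
manip.reach([.40,.20,.30],q(0)); shot("v1")
E
```

```text
cap 0.015 [ 0.51 -2.59]
cap 0.17 [ 0.38 -2.48]
lid 0.015 [ 0.59 -2.69]
lid 0.17 [ 0.38 -2.51]
relay 0.015 [ 0.46 -1.99]
relay 0.17 [ 0.36 -1.9 ]
TS 0.015 [ 0.51 -2.6 ]
TS 0.17 [ 0.38 -2.49]
TS2 0.015 [ 0.51 -2.6 ]
TS2 0.17 [ 0.38 -2.49]
traf 0.015 [ 0.71 -1.64]
traf 0.17 [ 0.43 -1.39]
TL 0.015 [ 0.75 -1.3 ]
TL 0.17 [ 0.62 -1.19]
mot 0.015 [ 0.75 -0.52]
mot 0.17 [ 0.47 -0.27]
DL 0.015 [ 0.78 -0.76]
DL 0.17 [ 0.6  -0.61]
DS 0.015 [ 0.77 -0.63]
DS 0.17 [ 0.59 -0.49]
grip w 0.0333655203868487 [0.60200362 0.10904826 0.0194696 ]
lifted w 0.03402914878271078 t 7.7167
placed hit True [0.44887294 0.23198671 0.01839316] want z 0.018
t 12.475 0.08542227579142289
```

View pics/v1.png

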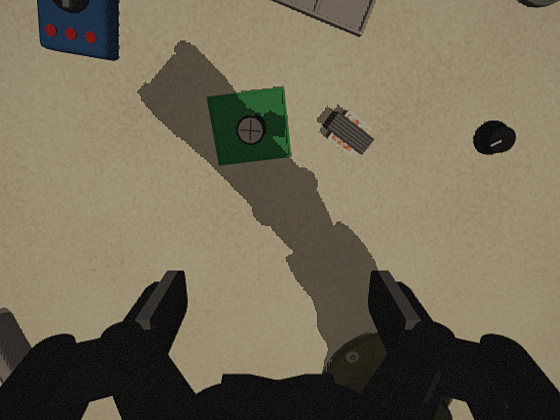

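The capacitor stands upright near the lid's centre (250,130). The relay goes into the tray next.

```bash
python3 - <<'E'
from h import *
if pick([.6094,-.180],-.255,.004+.014): place(TS,ty,.004+.014)
manip.reach([.50,.10,.34],q(0)); c=shot("v2"); print(w2p(c,[.449,.232,.053]))
E
```

```text
grip w 0.02927884711962362 [ 0.60974417 -0.18003554  0.01840325]
lifted w 0.029119241200345838 t 18.1417
placed hit True [0.60107234 0.111862   0.01837074] want z 0.018000000000000002
t 23.2583 0.0853334907223443
[182.27005724 200.13043233]
```

View pics/v2.png

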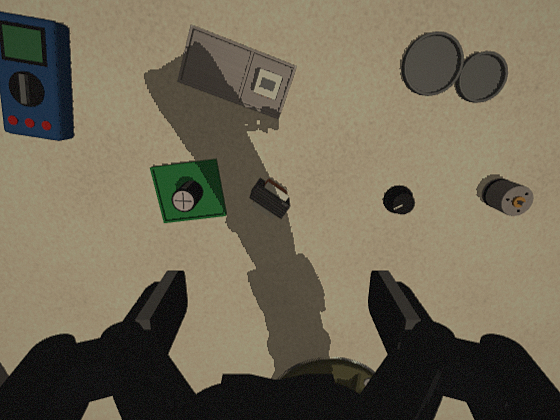

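The relay stands upright in the small compartment at (267,84), and the capacitor on the lid at (183,200) matches the prediction. The capacitor goes to the dish next, then the transformer to the tray.

```bash
python3 - <<'E'
from h import *
c=load("v2"); print("wells",p2w(c,432,64,.012),p2w(c,481.5,76,.012))
if pick(LID,0,.003+.015): place(DS,dy,.004+.015)
if pick([.4432,.1083],-.602+np.pi/2,.011): place(TL,ty+np.pi/2,.004+.011)
manip.reach([.50,.0,.34],q(0)); c=shot("v3")
E
```

```text
wells [ 0.62717449 -0.11000495  0.012     ] [ 0.61206925 -0.17970753  0.012     ]
grip w 0.03377112172687772 [0.44917554 0.23197345 0.01843787]
lifted w 0.0337301065141103 t 28.3083
placed hit True [ 0.61112987 -0.18279238  0.01949226] want z 0.019
t 33.875 0.08554578686925282
grip w 0.04107296243156235 [0.44326538 0.10825523 0.01142847]
lifted w 0.04101396449565713 t 38.5083
placed hit True [0.62505833 0.17970143 0.01556707] want z 0.015
t 43.25 0.08561782119301609
```

View pics/v3.png

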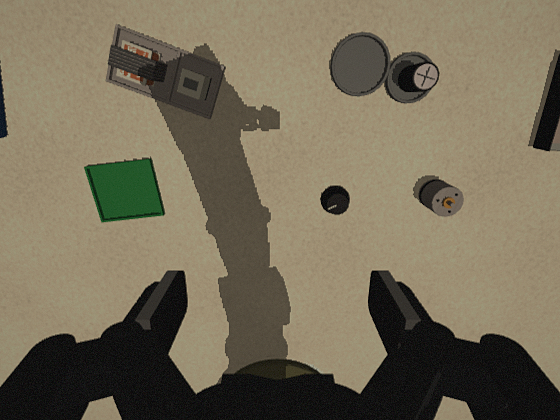

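The transformer (137,62), relay (191,84) and capacitor (425,75) are all upright and in place. The motor's disc centre is at about (446,200), and it's the last part.

```bash
python3 - <<'E'
from h import *
c=load("v3"); m=p2w(c,447,200,.048); print(m)
xy=(m[:2]+[.4452,-.2436])/2
if np.linalg.norm(m[:2]-[.4452,-.2436])<.007 and pick(xy,dy+np.pi/2,.013): place(DL,dy+np.pi/2,.004+.013)
manip.reach([.50,.0,.34],q(0)); c=shot("v4"); a=cv2.imread("pics/v4.png")[10:230,60:560]
manip.reach([.3,-.45,.35],q(0)); im=manip.capture("scene")[:,:,::-1]
b=cv2.resize(im[150:300,140:390],(500,300))
cv2.imwrite("pics/m2.png",np.clip(np.vstack([a,b])*1.4,0,255))
E
```

```text
[ 0.44760337 -0.24166103  0.048     ]
grip w 0.04463606280054221 [ 0.44639826 -0.2427785   0.01355522]
lifted w 0.04478524892398382 t 49.05
placed hit True [ 0.62663932 -0.11178786  0.01761976] want z 0.017
t 53.825 0.08529950549765859[ WARN:0@15.028] global loadsave.cpp:1063 imwrite_ Unsupported depth image for selected encoder is fallbacked to CV_8U.
```

View pics/m2.png

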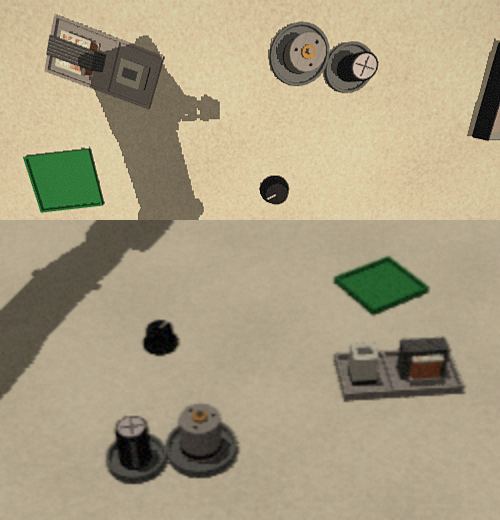

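All four parts are upright in their places, and the knob, lid and bit case haven't moved.

```bash
python3 -c "
from cell import manip
print(manip.finish_job(), manip.current_t())"
```

```text
the job is handed in; nothing more can be done
the job is handed in; nothing more can be done
```

The job is handed in at about 55 s of the 131 s allowed: in the last pictures all four parts stand upright in their own places, the capacitor having waited on the lid during the swap, and no bystander was touched.

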